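# Clear the pile: set up the weighing bench

### The arm

A 6-joint arm with a two-finger parallel gripper is mounted at the origin on the work surface. World frame = base frame: x ahead of the robot, y to its left, z up, the work surface at z = 0. Lengths are in m, angles in rad, forces in N, time in s.
With the tool pointing down it reaches from about 0.35 to 0.775 m from the base axis. Payload 7.3 kg.
Tool frame: the origin (TCP) lies at the centre of the arm's flange, where the gripper is bolted on; the fingertips stand 178 mm ahead of it and the grasp point (between the pads) lies 159 mm ahead of it (tip_extent is the distance from the TCP to the fingertips, in m); z points along the fingers, y is the line along which they close (so a half turn about z gives the same grasp; the last joint's range is limited). The gripper opens to 92 mm and grips with 3 to 60 N. Pads are 19 mm wide; open, the fingers measure 130 mm over their backs; the gripper's body (75 mm by 190 mm) begins 47 mm behind the grasp point.
Start: joints at [1.048, 0.342, 1.524, -0, 1.275, -0.146], TCP at [0.193, 0.488, 0.405] pointing down, gripper open.
Joint ranges: [-2.53, 2.53], [-0.77, 2.02], [0.04, 2.7], [-1, 4.14], [0.28, 2.66], [-3.11, 3.11]. Speed limits (rad/s): [2.57, 2.57, 3.14, 3.14, 3.14, 3.14].

### API

Orientations are given as [roll, pitch, yaw] about the fixed x, y, z axes, in that order (R = Rz(yaw) Ry(pitch) Rx(roll)).
In Python, from cell import * gives the robot as it stands.
- The arm moves only by the tool arm_command, never from a script. Its arguments are lists of equal length, an entry for each row: "xyz": the shift along the world's x, y, z in mm, a list of three; "spin": the turn about the world's z in degrees. In form: {"xyz": [[tx, ty, tz], ...], "spin": [spin, ...]}. A call has 1 to 20 rows; each row shifts and turns the commanded pose from where the row before left it; what a row does not reach is not made up. A row lasts 1/10 s, in which the tool goes at most 50 mm and 8.59 degrees, less where a joint would pass 70% of its speed; a pose out of reach is approached as far as the arm can. A call with a gripper value outside its range is refused whole. "jaw" is the opening, from -1 (shut) to 1 (fully open), set as the call begins (left out, the last holds). The fingers move at their own pace and stop on an object; "squeeze" is the grip in N (left out, the last holds). Time passes only in rows, so rows that do not move let the fingers close. It gives the time, the measured TCP pose, the force, the opening and the grip force at its end, in the units of the state.
- observe(): the state, without advancing time (a new reading comes with each control period).
- read_camera(name): name is "side" or "top"; returns a dict with "img" (384x512x3 uint8, red, green, blue), "depth" (384x512 float32, m along the optical axis (not along the pixel's ray), 0 where there is no reading), "fx", "fy", "cx", "cy" (pixels), "world_from_camera" (4x4, takes a point from camera to world coordinates). Camera axes: x right, y up, looking along -z (the intrinsics and any distortion apply to the point x, -y, -z); pixel columns grow to the right and rows downward; lengths in m; the calibration is good to about 2 mm. A picture is of the moment at which its call begins.
- hand_in(): hands the job in; it is judged then, once.
The state is a dict: "time": time; "qpos": joint angles; "qvel": joint speeds; "joint_efforts": joint torques, N m; "tool_pos": TCP position; "tool_rot": TCP orientation; "contact_force": force on the tool from outside, world axes, zero at the start; "torque": the same for the moment, N m; "opening": finger opening in m; "grip_force": force on a finger pad.
Only numpy, scipy, OpenCV 4.12 (cv2) and the standard library are available. Lean on these libraries where they do the work, as an engineer would, in place of code of your own. Each camera call takes 0.05 s, during which the arm holds its last target. There are 200 camera calls.

### The job

The bench has just been wiped and the small gear was left piled up. Take the pile apart from the top, one thing at a time, and set each thing upright in the middle of its own place without dropping it: the brass weight on the balance pan, the jar on the white tile, the tin on the cork mat, and last the aluminium block on the hotplate's white top. Leave the beaker and the white bottle standing where they are.

Things in the scene. Friction and masses are not known exactly. Their poses are not given: they have to be found in the camera images.
- weight: Brass check weight, top of the pile, mass about 0.2 kg: upright cylinder 28 mm diameter x 30 mm high, then a neck 14 mm diameter x 6 mm, then a round knob 22 mm diameter x 10 mm; 46 mm high in all. Origin: centre of its underside, z up along its axis. It stands on the jar's flat cap.
- jar: Small closed jar, second from the top, about 0.08 kg: amber glass body 42 mm diameter x 26 mm high with a flat black screw cap 44 mm diameter x 12 mm; 38 mm high in all. Origin: centre of its underside, z up. It stands on the tin's flat lid.
- tin: Round closed steel sample tin, third from the top, about 0.09 kg: 56 mm diameter, the lid's skirt (upper 10 mm) 58 mm diameter, 28.5 mm high in all, flat top. Origin: centre of its underside, z up. It stands on the aluminium block.
- block: Aluminium heating block, bottom of the pile, standing on the bench, about 0.5 kg: 110 mm (its x) x 64 mm (its y) x 40 mm high, fifteen dark round wells seen in its top. Origin: centre of its underside, z up. Each thing of the pile stands up to 5 mm off the centre of the one below.
- balance_pan (a point): Centre of the upper face of the round steel pan (110 mm diameter, 55 mm above the bench) of the white balance. The fixed balance is 180 mm (x) x 140 mm (y); it reaches 105 mm from the pan's centre towards -x, where its grey-green display is, and 75 mm towards +x; its housing is 42 mm high. z up.
- tile_top (a point): Centre of the upper face of the fixed white ceramic tile, 100 x 100 mm, 8 mm thick, lying on the bench. z up.
- mat_top (a point): Centre of the upper face of the fixed round cork mat, 110 mm diameter, 8 mm thick, lying on the bench. z up.
- hotplate_top (a point): Centre of the upper face of the white square ceramic top (125 x 125 mm, sides along its x and y, 75 mm above the bench) of the orange hotplate, which is cold. The fixed hotplate is 165 mm (x) x 132 mm (y) and reaches 101 mm from the top's centre towards -x, where its two black knobs (up to 76 mm high) are. z up.
- beaker: Bystander, not to be moved: open glass beaker, 60 mm diameter, 80 mm high, standing on the bench between the task's things. Origin: centre of its underside.
- bottle: Bystander, not to be moved: white plastic bottle with a blue cap, 54 mm diameter, 115 mm high, standing on the bench at one side; a like bottle of amber glass stands at the other side. Origin: centre of its underside.
Mind the look-alikes: they are no part of the job. What is shaped like the jar but turquoise is not meant.

How it is judged:
By the outcome, as a careful person would: the job done as asked, in the order asked, and still so for the second after the job is handed in, with the robot touching nothing.
It also fails if it takes over 115 s, if anything falls off the work surface, if the arm or the gripper's body presses on something with over 40 N, if the wrist force passes 120 N, or if a joint passes its speed limit or range.

## Working session

There is one attempt and no reset: what is moved stays moved. The work goes in short steps, Python scripts to look and compute and a tool call to move; the robot and the scene stay as the last step left them, time stands still between calls to the robot, and variables do not carry over. Pictures are saved under pics/ and viewed, at most 14 in all, crops included, and the job is handed in when it is done.

Besides the shell and the picture viewer there is one more tool, called after "Request:" by a JSON object that holds its "fn" and its "kwargs", one argument or row to a line. arm_command: Moves the arm, as the interface text tells. Its arguments: {"type":"object","properties":{"xyz":{"type":"array","items":{"type":"array","items":{"type":"number"}}},"spin":{"type":"array","items":{"type":"number"}},"jaw":{"type":"number"},"squeeze":{"type":"number"}},"required":["xyz","spin"]}

```bash
ls; mkdir -p pics; cat > look.py <<'E'
import cv2,pickle,sys
from cell import *
def shot(tag):
    d={n:read_camera(n) for n in ("side","top")}
    pickle.dump(d,open(f"{tag}.pkl","wb"))
    for n in d: cv2.imwrite(f"pics/{tag}_{n}.png",cv2.resize(d[n]["img"][:,:,::-1],(800,600),interpolation=cv2.INTER_CUBIC))
    return d
E
python3 - <<'E'
from look import *
d=shot("a")
for n in d:
    c=d[n];print(n,c["fx"],c["fy"],c["cx"],c["cy"],c["world_from_camera"].round(3).tolist(),[k for k in c])
print(observe())
E
```

```text
pics
side 451.5438911484486 451.5438911484486 253.1716166874526 194.34979386498347 [[-0.873, 0.302, -0.383, 0.053], [-0.487, -0.569, 0.662, 0.852], [-0.018, 0.765, 0.644, 0.932], [0.0, 0.0, 0.0, 1.0]] ['img', 'depth', 'fx', 'fy', 'cx', 'cy', 'world_from_camera']
top 465.6772123548678 465.6772123548678 253.80296752452603 192.54283369162405 [[-0.009, 0.985, -0.174, 0.292], [-1.0, -0.008, 0.008, 0.006], [0.007, 0.174, 0.985, 1.488], [0.0, 0.0, 0.0, 1.0]] ['img', 'depth', 'fx', 'fy', 'cx', 'cy', 'world_from_camera']
{'time': 0.1, 'qpos': array([ 1.04802479e+00,  3.42657553e-01,  1.52493097e+00, -1.44546319e-05,
        1.27544439e+00, -1.45997322e-01]), 'qvel': array([ 0.00018545, -0.00160904, -0.00233597, -0.00066592,  0.00020518,
       -0.00086961]), 'joint_efforts': array([ 1.62463002e-03, -4.32000089e+01, -2.44697160e+01,  7.19416095e-02,
        5.25989919e-02, -1.07857122e-05]), 'tool_pos': array([0.19307448, 0.48807002, 0.40410865]), 'tool_rot': array([-3.14016571e+00, -1.95851814e-04,  2.76482252e+00]), 'contact_force': array([-0.33455053, -0.1910464 , -0.17386292]), 'torque': array([0.00561757, 0.00918695, 0.02833714]), 'grip_force': 0.0, 'opening': 0.0913379834002132}
```

View pics/a_top.png

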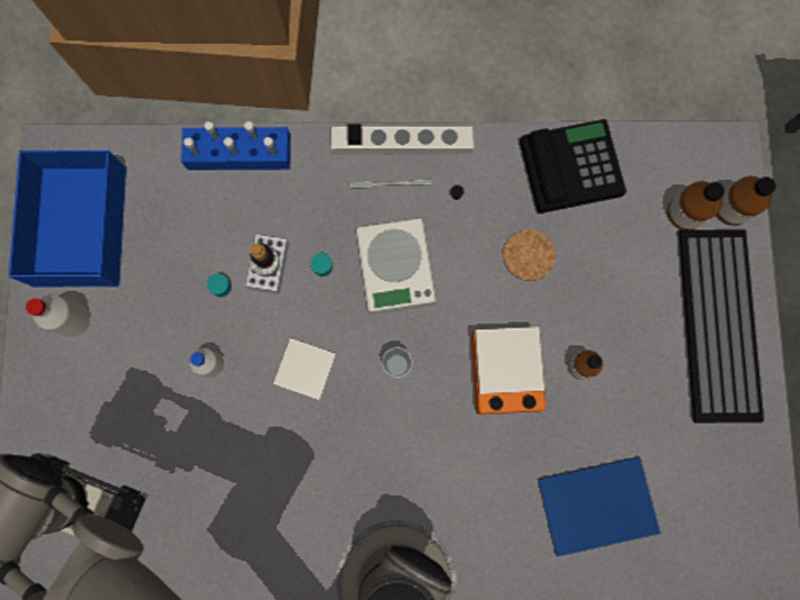

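View pics/a_side.png

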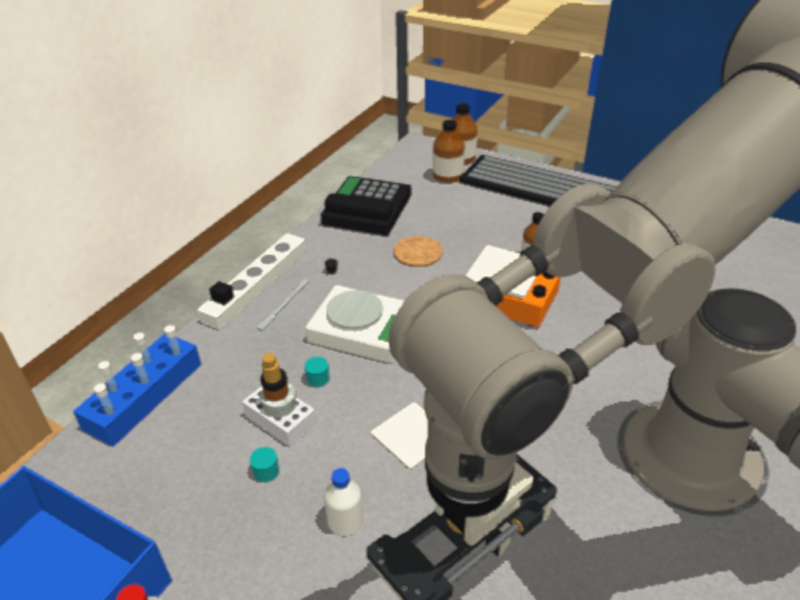

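The top view shows the pile at (265,262), the pan at (395,255), the tile at (305,368), the mat at (528,255) and the hotplate top at (508,360). The beaker is at (397,362) and the white bottle at (205,360).

Jar candidates are the amber jar with a black cap in the pile at (265,260) and the turquoise look-alikes at (218,284) and (320,263). The pile's jar fits, because it is amber and sits under the weight. I'll confirm it in a crop.

```bash
cat > geo.py <<'E'
import numpy as np,pickle,cv2
def ray(c,u,v):
    T=c["world_from_camera"];d=np.array([(u-c["cx"])/c["fx"],-(v-c["cy"])/c["fy"],-1.0])
    return T[:3,3],T[:3,:3]@d
def plane(c,u,v,z):
    o,d=ray(c,u,v);return o+d*(z-o[2])/d[2]
def tri(c1,p1,c2,p2):
    (o1,d1),(o2,d2)=ray(c1,*p1),ray(c2,*p2)
    s=np.linalg.lstsq(np.c_[d1,-d2],o2-o1,rcond=None)[0]
    a,b=o1+s[0]*d1,o2+s[1]*d2
    return (a+b)/2,np.linalg.norm(a-b)
def proj(c,p):
    T=c["world_from_camera"];q=T[:3,:3].T@(np.asarray(p)-T[:3,3])
    return np.array([c["cx"]+c["fx"]*q[0]/-q[2],c["cy"]+c["fy"]*q[1]/q[2]])
def cloud(c):
    v,u=np.mgrid[:384,:512];z=c["depth"];T=c["world_from_camera"]
    P=np.stack([(u-c["cx"])/c["fx"]*z,-(v-c["cy"])/c["fy"]*z,-z],-1)
    P=P@T[:3,:3].T+T[:3,3];P[z<=0]=np.nan;return P
E
python3 - <<'E'
from geo import *
d=pickle.load(open("a.pkl","rb"))
s,t=d["side"]["img"],d["top"]["img"]
a=cv2.resize(t[140:200,130:230],(800,480),interpolation=cv2.INTER_CUBIC)[:, :400*2]
b=cv2.resize(s[215:290,145:245],(400,300),interpolation=cv2.INTER_CUBIC)
a=cv2.resize(t[140:195,140:190],(400,440),interpolation=cv2.INTER_CUBIC)
b=cv2.resize(s[220:286,150:210],(400,440),interpolation=cv2.INTER_CUBIC)
cv2.imwrite("pics/crop1.png",np.hstack([a,b])[:,:,::-1])
# depth heights
P=cloud(d["top"])
for n,(u,v) in dict(pan=(395,255),tile=(305,368),mat=(528,255),hot=(508,360),bench=(440,330)).items():
    u,v=int(u*.64),int(v*.64);print(n,np.nanmedian(P[v-3:v+4,u-3:u+4].reshape(-1,3),0).round(4))
hsv=cv2.cvtColor(s,cv2.COLOR_RGB2HSV)
E
```

```text
pan [ 0.6397 -0.0011  0.0557]
tile [0.4173 0.1812 0.0096]
mat [ 0.6486 -0.279   0.009 ]
hot [ 0.4236 -0.2209  0.0765]
bench [ 0.4933 -0.0931  0.0012]
```

View pics/crop1.png

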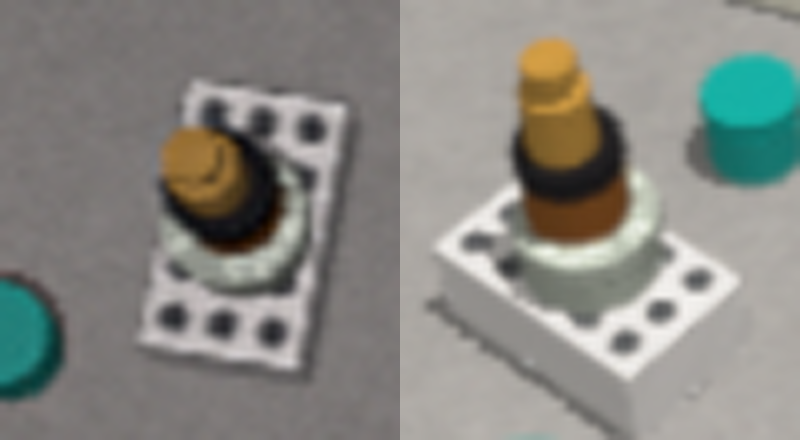

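The crop confirms the pile: brass weight, then the amber jar with its black cap, the steel tin and the drilled block. The turquoise one at the crop's edge is not the jar. Now I'll measure.

```bash
cat > meas.py <<'E'
from geo import *
def band(d,xy,r,z0,z1):
    out={}
    for n in ("top","side"):
        P=cloud(d[n]);m=(np.abs(P[...,0]-xy[0])<r)&(np.abs(P[...,1]-xy[1])<r)&(P[...,2]>z0)&(P[...,2]<z1)
        out[n]=P[m]
    return out
def circ(Q):
    c,r=cv2.minEnclosingCircle((Q[:,:2]*1000).astype(np.float32));return np.round([*c,r],1)
def rect(Q):
    c,s,a=cv2.minAreaRect((Q[:,:2]*1000).astype(np.float32));return np.round([*c,*s,a],1)
E
python3 - <<'E'
from meas import *
d=pickle.load(open("a.pkl","rb"))
def show(nm,xy,r,z0,z1,f):
    o=band(d,xy,r,z0,z1)
    for n,Q in o.items():
        if len(Q)>8: print(nm,n,len(Q),f(Q),"cen",(Q.mean(0)*1000).round(1),"zmed",round(np.median(Q[:,2])*1000,1))
o=band(d,(0.62,0.26),.1,.03,.2)
pc=o["top"][:,:2].mean(0);print(pc)
P=cloud(d["top"]); z=o["top"][:,2]*1000; print(np.histogram(z,bins=range(30,165,5)))
for nm,r,a,b,f in (("knob",.04,.147,.16,circ),("cap",.04,.102,.111,circ),("lid",.05,.064,.073,circ),("block",.08,.036,.045,rect)): show(nm,pc,r,a,b,f)
show("pan",(.64,0),.07,.050,.060,circ); show("tile",(.417,.181),.08,.005,.014,rect)
show("mat",(.6486,-.279),.07,.005,.014,circ); show("hot",(.4236,-.22),.09,.070,.082,rect)
show("beaker",(.43,0),.06,.06,.09,circ); show("bottle",(.44,.37),.07,.05,.13,circ)
# colour masks: centroid in both views, triangulated
H={n:cv2.cvtColor(cv2.GaussianBlur(d[n]["img"],(3,3),0),cv2.COLOR_RGB2HSV) for n in d}
def blob(n,lo,hi,p,rad):
    m=cv2.inRange(H[n],lo,hi);k=np.zeros_like(m);cv2.circle(k,tuple(int(round(x)) for x in p),rad,255,-1)
    c,l,s,ce=cv2.connectedComponentsWithStats(m&k);i=1+np.argmax(s[1:,4]);return ce[i],s[i]
for nm,lo,hi,g,rad in (("mat",(5,80,60),(20,255,255),(.6486,-.279,.008),25),("pan",(0,0,90),(180,40,185),(.64,0,.055),16)):
    q={n:blob(n,lo,hi,proj(d[n],g),rad) for n in d};print(nm,q)
    X,e=tri(d["top"],q["top"][0],d["side"],q["side"][0]);print(" tri",(X*1000).round(1),round(e*1000,1))
X,e=tri(d["top"],(164.4,159.7),d["side"],(232.2,229.0));print("knob tri",X*1000,e*1000)
E
```

```text
[0.61957088 0.26182959]
(array([ 40, 161, 247,  67,   7,   4,   5,  43,  47,  16,   1,   8,   4,
         4,  13,  51,  22,   4,   1,   8,   8,  13,   9,   6,  29,   9]), array([ 30,  35,  40,  45,  50,  55,  60,  65,  70,  75,  80,  85,  90,
        95, 100, 105, 110, 115, 120, 125, 130, 135, 140, 145, 150, 155,
       160]))
knob top 41 [630.8 260.5  10.6] cen [630.5 260.5 153.1] zmed 153.2
knob side 58 [629.4 259.2  12.3] cen [628.1 261.6 152.3] zmed 152.5
cap top 69 [630.6 259.   22.1] cen [624.9 253.5 107.4] zmed 107.9
cap side 100 [627.1 259.6  23.2] cen [622.3 264.  106.9] zmed 107.3
lid top 82 [625.9 259.5  28.3] cen [614.6 255.1  69.4] zmed 69.4
lid side 150 [623.9 260.2  29.4] cen [615.4 267.2  68.8] zmed 68.7
block top 316 [627.7 282.4 106.9 122.6  81.2] cen [625.2 257.8  40.8] zmed 40.8
block side 437 [630.2 283.6 110.3 116.1  85.3] cen [616.1 272.8  40.7] zmed 40.8
pan top 798 [642.4  10.4  66.2] cen [ 6.393e+02 -1.000e-01  5.560e+01] zmed 55.7
pan side 707 [6.404e+02 3.000e-01 5.840e+01] cen [637.    1.1  55.6] zmed 55.6
tile top 1009 [416.9 180.7 158.6 155.8  89.5] cen
[... 430 characters left out ...]
er top 93 [421.1  -4.1  29.7] cen [425.8  -4.6  77.4] zmed 79.6
bottle top 265 [426.5 374.   26.9] cen [424.1 368.1  88. ] zmed 83.6
bottle side 576 [424.4 374.9  26.8] cen [418.6 382.6  84.1] zmed 81.5
mat {'side': (array([267.10612245, 160.28367347]), array([252, 151,  31,  20, 490], dtype=int32)), 'top': (array([338.34570766, 162.75058005]), array([322, 147,  34,  33, 862], dtype=int32))}
 tri [ 650.5 -284.     5.4] 0.3
pan {'side': (array([226.12359551, 207.84269663]), array([212, 203,  29,   8,  89], dtype=int32)), 'top': (array([252., 163.]), array([236, 147,  33,  33, 797], dtype=int32))}
 tri [648.2  -2.5   6.8] 6.4
knob tri [549.66354369 226.85419568 191.48231423] 138.37098994341935
```

```bash
python3 - <<'E'
from meas import *
d=pickle.load(open("a.pkl","rb"));c=d["top"];s=d["side"]
X,e=tri(c,(164.4,159.6),s,(172.2,229.0));print("knob tri",(X*1000).round(1),e*1000)
H={n:cv2.cvtColor(d[n]["img"],cv2.COLOR_RGB2HSV) for n in d}
def at(n,g): u,v=proj(d[n],g).round().astype(int);return H[n][v,u]
for nm,g in dict(pan=(.64,0,.055),housing=(.64,.062,.042),tile=(.417,.181,.008),bench=(.5,.1,0),hot=(.424,-.22,.075),block=(.585,.262,.04),mat=(.65,-.28,.008)).items(): print(nm,[at(n,g) for n in d])
def mask(n,lo,hi,g,rad):
    m=cv2.inRange(H[n],lo,hi);k=np.zeros_like(m);cv2.circle(k,tuple(int(x) for x in proj(d[n],g).round()),rad,255,-1)
    l=cv2.connectedComponentsWithStats(cv2.morphologyEx(m&k,cv2.MORPH_OPEN,np.ones((3,3),np.uint8)));i=1+np.argmax(l[2][1:,4]);return (l[1]==i).astype(np.uint8)
def world(n,m,z):
    k=cv2.findContours(m,cv2.RETR_EXTERNAL,cv2.CHAIN_APPROX_NONE)[0][0][:,0]
    return np.array([plane(d[n],u,v,z) for u,v in k])
for nm,lo,hi,g,r,f in (("tile",(0,0,195),(180,60,255),(.417,.181,.008),30,rect),("hot",(0,0,195),(180,60,255),(.424,-.22,.075),38,rect),
  ("mat",(5,80,60),(20,255,255),(.65,-.28,.008),28,circ),("block",(0,0,150),(180,60,255),(.62,.26,.04),24,rect),("pan",(0,0,120),(180,60,190),(.64,0,.055),25,circ)):
    for n in d:
        m=mask(n,lo,hi,g,r);W=world(n,m,g[2]);mm=cv2.moments(m,True);
        print(nm,n,m.sum(),f(W),"cen",(plane(d[n],mm["m10"]/mm["m00"],mm["m01"]/mm["m00"],g[2])*1000).round(1))
E
```

```text
knob tri [629.6 258.3 149.4] 1.423576948761
pan [array([ 44,  20, 194], dtype=uint8), array([ 40,  11, 142], dtype=uint8)]
housing [array([ 26,  16, 243], dtype=uint8), array([ 22,  24, 200], dtype=uint8)]
tile [array([ 24,  16, 248], dtype=uint8), array([ 20,  30, 205], dtype=uint8)]
bench [array([ 17,  13, 173], dtype=uint8), array([ 12,  11, 120], dtype=uint8)]
hot [array([ 21,  43, 154], dtype=uint8), array([ 20,  31, 205], dtype=uint8)]
block [array([ 20,   8, 183], dtype=uint8), array([165,   4, 139], dtype=uint8)]
mat [array([ 16, 140, 222], dtype=uint8), array([ 14, 132, 158], dtype=uint8)]
tile side 923 [415.6 181.7 101.9 102.6  70.5] cen [425.  189.1   8. ]
tile top 917 [415.6 182.8  95.4  96.7  71.1] cen [415.2 182.5   8. ]
hot side 424 [ 457.  -226.6  126.9   71.8   84.6] cen [ 457.9 -233.1   75. ]
hot top 1592 [ 423.9 -224.2  122.8  120.4    2.3] cen [ 423.1 -224.3   75. ]
mat side 491 [ 648.4 -282.3   57.9] cen [ 649.  -280.6    8. ]
mat top 860 [ 650.3 -283.6   55.2] cen [ 649.8 -283.3    8. ]
block side 866 [607.  250.  107.4 136.7  74.3] cen [597.3 255.4  40. ]
block top 24 [596.2 248.3  22.4   6.5  89.6] cen [596.2 248.3  40. ]
pan side 472 [671.  -37.7  74.4] cen [682.  -63.9  55. ]
pan top 976 [639.6  -1.8  57.1] cen [639.1  -1.2  55. ]
```

Places, from colour masks and depth, in mm:
- Pan: (639.5, -1, 55)
- Tile: (416, 182.5, 8)
- Mat: (649.5, -282, 8)
- Hotplate: (423.5, -224, 75), yaw 2.3°
- Weight: about (630, 259.5), top at 152

I'll go above the weight first.

Request:
{"fn": "arm_command", "kwargs": {
  "xyz": [
    [10,-5,0],
    [20,-10,-1],
    [30,-16,-3],
    [30,-16,-3],
    [30,-16,-3],
    [30,-16,-3],
    [30,-16,-3],
    [30,-16,-3],
    [30,-16,-3],
    [30,-16,-3],
    [30,-16,-3],
    [30,-16,-3],
    [30,-16,-4],
    [30,-16,-4],
    [30,-16,-4],
    [25,-10,-2],
    [15,-8,0],
    [7,-3.5,0],
    [0,0,0],
    [0,0,0]
  ],
  "spin": [0,0,0.9,0.9,0.9,0.9,0.9,0.9,0.9,0.9,0.9,0.9,0.9,0.1,0,0,0,0,0,0],
  "jaw": 0.3,
  "squeeze": 15
}}

```text
time: 2.1
tool_pos: [0.6597, 0.2438, 0.3596]
tool_rot: [3.142, -0.001, 2.94]
contact_force: [-0.1, -0.3, 0.5]
opening: 0.06
grip_force: 0.0
```

Request:
{"fn": "arm_command", "kwargs": {
  "xyz": [
    [-10,5,0],
    [-12,7,0],
    [-7.7,3.7,0],
    [0,0,0],
    [0,0,-10],
    [0,0,-15],
    [0,0,-15],
    [0,0,-12],
    [0,0,-8],
    [0,0,-6],
    [0,0,-4],
    [0,0,-1],
    [0,0,0],
    [0,0,0]
  ],
  "spin": [0,0,0,0,0,0,0,0,0,0,0,0,0,0]
}}

```text
time: 3.5
tool_pos: [0.6306, 0.2594, 0.2893]
tool_rot: [3.141, 0.001, 2.939]
contact_force: [-0.1, -0.3, 0.1]
opening: 0.0597
grip_force: 0.0
```

```bash
python3 - <<'E'
from look import *; import numpy as np
d=shot("b");a=d["side"]["img"][180:300,120:240];b=d["top"]["img"][110:210,110:230]
cv2.imwrite("pics/b.png",np.hstack([cv2.resize(x,(400,400),interpolation=cv2.INTER_CUBIC) for x in(a,b)])[:,:,::-1])
E
```

```text
(no output)
```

View pics/b.png

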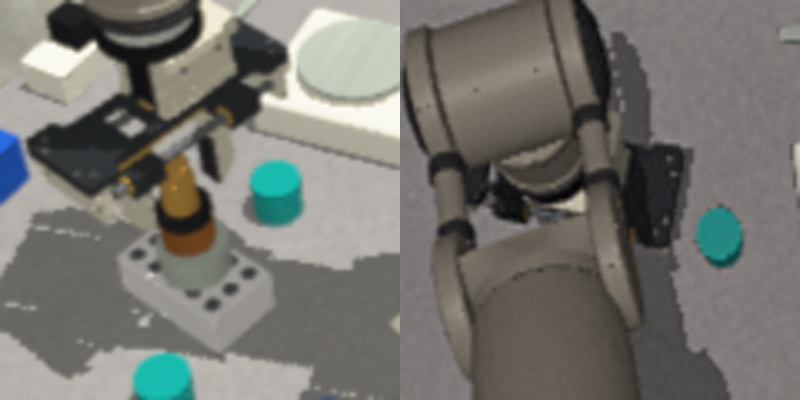

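The side crop at left shows the fingers straddling the brass weight at (180,190), clear of the cap. Close, then lift.

Request:
{"fn": "arm_command", "kwargs": {
  "xyz": [
    [0,0,0],
    [0,0,0],
    [0,0,0],
    [0,0,0],
    [0,0,0],
    [0,0,0],
    [0,0,0],
    [0,0,0]
  ],
  "spin": [0,0,0,0,0,0,0,0],
  "jaw": -1,
  "squeeze": 15
}}

```text
time: 4.4
tool_pos: [0.6305, 0.2594, 0.2887]
tool_rot: [3.141, -0.0, 2.939]
contact_force: [1.0, 1.0, -0.5]
opening: 0.0275
grip_force: 15.0
```

Request:
{"fn": "arm_command", "kwargs": {
  "xyz": [
    [0,0,2],
    [0,0,4],
    [0,0,8],
    [0,0,10],
    [0,-5,6],
    [1,-15,0],
    [1,-25,0],
    [1,-30,0],
    [1,-30,0],
    [1,-30,0],
    [1,-30,0],
    [1,-30,0],
    [1,-25,0],
    [1,-20,0],
    [0,-13,0],
    [0,-7,0],
    [0,0,0],
    [0,0,0]
  ],
  "spin": [0,0,0,0,0,0,0,0,0,0,0,0,0,0,0,0,0,0]
}}

```text
time: 6.2
tool_pos: [0.6394, -0.0001, 0.3187]
tool_rot: [3.141, -0.0, 2.94]
contact_force: [-0.1, 0.2, -3.4]
opening: 0.0276
grip_force: 15.0
```

Request:
{"fn": "arm_command", "kwargs": {
  "xyz": [
    [0,0,-6],
    [0,0,-12],
    [0,0,-15],
    [0,0,-15],
    [0,0,-12],
    [0,0,-8],
    [0,0,-5],
    [0,0,-3],
    [0,0,0],
    [0,0,0]
  ],
  "spin": [0,0,0,0,0,0,0,0,0,0]
}}

```text
time: 7.2
tool_pos: [0.6396, -0.0007, 0.2433]
tool_rot: [3.141, 0.001, 2.939]
contact_force: [-0.4, -0.1, -1.9]
opening: 0.0273
grip_force: 15.0
```

Request:
{"fn": "arm_command", "kwargs": {
  "xyz": [
    [0,0,-2],
    [0,0,-1],
    [0,0,-1],
    [0,0,-0.5],
    [0,0,0]
  ],
  "spin": [0,0,0,0,0]
}}

```text
time: 7.7
tool_pos: [0.6394, -0.0006, 0.2382]
tool_rot: [3.142, -0.0, 2.939]
contact_force: [0.2, -0.5, -2.9]
opening: 0.0274
grip_force: 15.0
```

Request:
{"fn": "arm_command", "kwargs": {
  "xyz": [
    [0,0,-0.5],
    [0,0,-0.5],
    [0,0,0]
  ],
  "spin": [0,0,0]
}}

```text
time: 8.0
tool_pos: [0.6395, -0.0006, 0.2372]
tool_rot: [3.141, 0.0, 2.939]
contact_force: [0.2, 0.0, -2.3]
opening: 0.0273
grip_force: 15.0
```

Request:
{"fn": "arm_command", "kwargs": {
  "xyz": [
    [0,0,-0.5],
    [0,0,-0.5],
    [0,0,0]
  ],
  "spin": [0,0,0]
}}

```text
time: 8.3
tool_pos: [0.6395, -0.0006, 0.2371]
tool_rot: [3.142, 0.001, 2.939]
contact_force: [-2.4, -0.2, 5.3]
opening: 0.0275
grip_force: 15.0
```

Request:
{"fn": "arm_command", "kwargs": {
  "xyz": [
    [0,0,0],
    [0,0,0],
    [0,0,0],
    [0,0,0],
    [0,0,2],
    [0,0,8],
    [0,0,15],
    [0,0,20],
    [0,0,25],
    [0,0,20],
    [0,0,10],
    [0,0,0]
  ],
  "spin": [0,0,0,0,0,0,0,0,0,0,0,0],
  "jaw": 0.3
}}

```text
time: 9.5
tool_pos: [0.6397, -0.0006, 0.3382]
tool_rot: [3.141, 0.004, 2.939]
contact_force: [1.1, -0.0, 0.2]
opening: 0.0596
grip_force: 0.0
```

```bash
python3 - <<'E'
from look import *; import numpy as np
from meas import *
d=shot("c");pc=(.625,.26)
for nm,r,a,b,f in (("cap",.04,.102,.111,circ),("lid",.05,.064,.073,circ),("brass",.04,.14,.2,circ)):
    for n,Q in band(d,pc,r,a,b).items():
        if len(Q)>8: print(nm,n,len(Q),f(Q),(Q.mean(0)*1000).round(1))
for n,Q in band(d,(.64,0),.03,.09,.12).items():
    if len(Q)>8:print("weight",n,circ(Q),(Q.mean(0)*1000).round(1))
E
```

```text
cap top 139 [630.1 259.8  22. ] [630.3 259.  107.4]
cap side 185 [629.8 258.1  24.4] [628.1 259.6 107. ]
lid top 82 [625.9 259.4  28.2] [615.5 254.6  69.1]
lid side 144 [623.6 259.1  30.4] [615.6 267.4  68.7]
weight top [6.389e+02 6.000e-01 1.080e+01] [638.5   1.2 100.8]
weight side [6.377e+02 4.000e-01 1.080e+01] [636.5   1.5  99.6]
```

View pics/c_side.png

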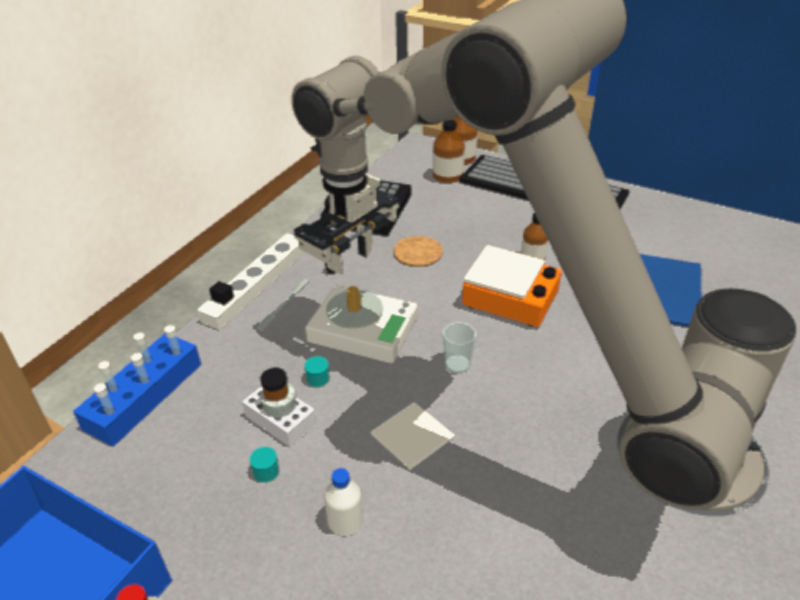

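The weight stands upright on the pan at (353,300). The jar's cap centre is about (630, 259), so the jar is next.

Request:
{"fn": "arm_command", "kwargs": {
  "xyz": [
    [0,10,0],
    [0,20,0],
    [-1,30,0],
    [-1,35,0],
    [-1,35,0],
    [-1,35,0],
    [-1,30,0],
    [-2,25,0],
    [-2,20,0],
    [-1,12,0],
    [-0.8,7.6,0],
    [0,0,0],
    [0,0,-10],
    [0,0,-18],
    [0,0,-20],
    [0,0,-15],
    [0,0,-10],
    [0,0,-6],
    [0,0,-3],
    [0,0,0]
  ],
  "spin": [0,0,0,0,0,0,0,0,0,0,0,0,0,0,0,0,0,0,0,0],
  "jaw": 0.65
}}

```text
time: 11.6
tool_pos: [0.6288, 0.2587, 0.2543]
tool_rot: [3.141, 0.0, 2.939]
contact_force: [-0.1, 0.2, 0.2]
opening: 0.0758
grip_force: 0.0
```

Request:
{"fn": "arm_command", "kwargs": {
  "xyz": [
    [0,0,0],
    [0,0,0],
    [0,0,0],
    [0,0,0],
    [0,0,0],
    [0,0,0],
    [0,0,0],
    [0,0,0]
  ],
  "spin": [0,0,0,0,0,0,0,0],
  "jaw": -1,
  "squeeze": 12
}}

```text
time: 12.4
tool_pos: [0.6287, 0.259, 0.2545]
tool_rot: [3.141, 0.0, 2.939]
contact_force: [-0.1, -0.6, 1.7]
opening: 0.0436
grip_force: 12.0
```

Request:
{"fn": "arm_command", "kwargs": {
  "xyz": [
    [0,0,2],
    [0,0,5],
    [0,0,9],
    [0,0,9],
    [-3,-1,5],
    [-10,-4,0],
    [-20,-7,0],
    [-25,-9,0],
    [-25,-9,0],
    [-25,-9,0],
    [-25,-9,0],
    [-25,-9,0],
    [-22,-8,0],
    [-16,-6,0],
    [-10,-3,0],
    [-5,-2,0],
    [-2.5,-0.5,0],
    [0,0,0]
  ],
  "spin": [0,0,0,0,0,0,0,0,0,0,0,0,0,0,0,0,0,0]
}}

```text
time: 14.2
tool_pos: [0.4155, 0.1826, 0.2844]
tool_rot: [3.141, 0.001, 2.939]
contact_force: [-0.3, -0.3, -1.4]
opening: 0.0435
grip_force: 12.0
```

Request:
{"fn": "arm_command", "kwargs": {
  "xyz": [
    [0,0,-6],
    [0,0,-12],
    [0,0,-15],
    [0,0,-15],
    [0,0,-15],
    [0,0,-10],
    [0,0,-6],
    [0,0,-4],
    [0,0,-2],
    [0,0,0]
  ],
  "spin": [0,0,0,0,0,0,0,0,0,0]
}}

```text
time: 15.2
tool_pos: [0.4153, 0.1825, 0.1993]
tool_rot: [3.141, 0.0, 2.939]
contact_force: [0.5, -0.5, -0.7]
opening: 0.0434
grip_force: 12.0
```

Request:
{"fn": "arm_command", "kwargs": {
  "xyz": [
    [0,0,-2],
    [0,0,-1],
    [0,0,-1],
    [0,0,-0.5],
    [0,0,-0.5],
    [0,0,0]
  ],
  "spin": [0,0,0,0,0,0]
}}

```text
time: 15.8
tool_pos: [0.4151, 0.1825, 0.1942]
tool_rot: [3.142, -0.0, 2.939]
contact_force: [0.1, 0.1, -0.5]
opening: 0.0436
grip_force: 12.0
```

Request:
{"fn": "arm_command", "kwargs": {
  "xyz": [
    [0,0,-0.5],
    [0,0,-0.5],
    [0,0,0]
  ],
  "spin": [0,0,0]
}}

```text
time: 16.1
tool_pos: [0.4152, 0.1825, 0.1939]
tool_rot: [3.141, 0.0, 2.939]
contact_force: [-2.1, -0.9, 7.6]
opening: 0.0437
grip_force: 12.0
```

Contact. Release, lift and look.

Request:
{"fn": "arm_command", "kwargs": {
  "xyz": [
    [0,0,0],
    [0,0,0],
    [0,0,0],
    [0,0,0],
    [0,0,2],
    [0,0,10],
    [0,0,20],
    [0,0,30],
    [0,0,30],
    [0,0,20],
    [0,0,10],
    [0,0,0]
  ],
  "spin": [0,0,0,0,0,0,0,0,0,0,0,0],
  "jaw": 0.65
}}

```text
time: 17.3
tool_pos: [0.4153, 0.1825, 0.3166]
tool_rot: [3.14, 0.003, 2.939]
contact_force: [-0.8, -0.3, -0.3]
opening: 0.0755
grip_force: 0.0
```

```bash
python3 - <<'E'
from look import *; import numpy as np
from meas import *
d=shot("e");pc=(.625,.26)
for nm,p,r,a,b,f in (("lid",pc,.04,.060,.08,circ),("block",pc,.075,.036,.045,rect),("jar",(.415,.182),.03,.04,.052,circ)):
    for n,Q in band(d,p,r,a,b).items():
        if len(Q)>8: print(nm,n,len(Q),f(Q),(Q.mean(0)*1000).round(1))
E
```

```text
lid top 264 [627.1 260.   28.9] [626.3 259.7  69.3]
lid side 338 [625.6 258.5  30.7] [623.5 261.3  68.7]
block top 339 [629.9 260.5  65.5 110.6  80.9] [630.3 258.7  40.8]
block side 442 [629.2 260.3  66.7 112.   81.1] [619.1 270.3  40.5]
jar side 202 [414.6 181.6  23.2] [415.  184.   46.1]
```

View pics/e_side.png

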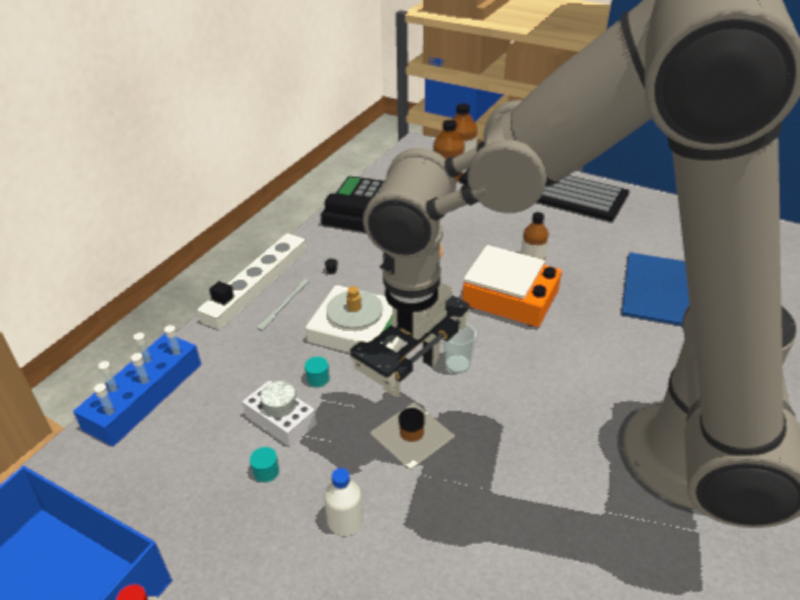

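The jar is upright on the tile at (411,425). The tin is next, at about (626, 259.5).

Request:
{"fn": "arm_command", "kwargs": {
  "xyz": [
    [8,3,0],
    [16,6,0],
    [25,9,0],
    [28,10,0],
    [28,10,0],
    [28,10,0],
    [25,9,0],
    [20,8,0],
    [15,6,0],
    [10,3,0],
    [5,2,0],
    [2.7,1,0],
    [0,0,-10],
    [0,0,-20],
    [0,0,-20],
    [0,0,-17],
    [0,0,-12],
    [0,0,-9],
    [0,0,-5],
    [0,0,0]
  ],
  "spin": [0,0,0,0,0,0,0,0,0,0,0,0,0,0,0,0,0,0,0,0],
  "jaw": 0.83
}}

```text
time: 19.4
tool_pos: [0.6257, 0.2594, 0.2218]
tool_rot: [-3.141, -0.001, 2.939]
contact_force: [-0.2, 0.6, 0.5]
opening: 0.084
grip_force: 0.0
```

Request:
{"fn": "arm_command", "kwargs": {
  "xyz": [
    [0,0,0],
    [0,0,0],
    [0,0,0],
    [0,0,0],
    [0,0,0],
    [0,0,0],
    [0,0,0],
    [0,0,0]
  ],
  "spin": [0,0,0,0,0,0,0,0],
  "jaw": -1,
  "squeeze": 12
}}

```text
time: 20.2
tool_pos: [0.6259, 0.2595, 0.2227]
tool_rot: [3.141, 0.001, 2.939]
contact_force: [-1.2, -0.2, 4.4]
opening: 0.0576
grip_force: 12.0
```

Request:
{"fn": "arm_command", "kwargs": {
  "xyz": [
    [0,0,2],
    [0,0,5],
    [0,0,10],
    [0,0,15],
    [0,0,20],
    [0,0,20],
    [0,0,15],
    [0,0,9],
    [0,0,4],
    [0,-8,0],
    [0,-16,0],
    [0,-25,0],
    [0,-30,0],
    [0,-35,0],
    [0,-35,0],
    [0,-35,0],
    [2,-35,0],
    [2,-35,0],
    [2,-35,0],
    [2,-35,0]
  ],
  "spin": [0,0,0,0,0,0,0,0,0,0,0,0,0,0,0,0,0,0,0,0]
}}

```text
time: 22.2
tool_pos: [0.633, -0.0673, 0.3213]
tool_rot: [-3.141, -0.002, 2.938]
contact_force: [0.1, 0.3, -0.9]
opening: 0.0577
grip_force: 12.0
```

Request:
{"fn": "arm_command", "kwargs": {
  "xyz": [
    [2,-35,0],
    [2,-35,0],
    [2,-35,0],
    [2,-30,0],
    [2,-25,0],
    [2,-18,0],
    [2,-12,0],
    [1,-7,0],
    [0,0,0],
    [0,0,0]
  ],
  "spin": [0,0,0,0,0,0,0,0,0,0]
}}

```text
time: 23.2
tool_pos: [0.649, -0.2607, 0.3221]
tool_rot: [3.141, -0.0, 2.94]
contact_force: [0.8, -0.2, 0.0]
opening: 0.0577
grip_force: 12.0
```

Now to y = -282, lowering from z = 322 to about 196.

Request:
{"fn": "arm_command", "kwargs": {
  "xyz": [
    [0.5,-8,0],
    [0,-8,0],
    [0,-5.3,0],
    [0,0,-10],
    [0,0,-20],
    [0,0,-20],
    [0,0,-20],
    [0,0,-20],
    [0,0,-15],
    [0,0,-10],
    [0,0,-6],
    [0,0,-4],
    [0,0,-1],
    [0,0,0]
  ],
  "spin": [0,0,0,0,0,0,0,0,0,0,0,0,0,0]
}}

```text
time: 24.6
tool_pos: [0.6495, -0.2829, 0.1968]
tool_rot: [-3.141, 0.001, 2.939]
contact_force: [-0.2, -0.1, -1.3]
opening: 0.0572
grip_force: 12.0
```

Request:
{"fn": "arm_command", "kwargs": {
  "xyz": [
    [0,0,-2],
    [0,0,-1],
    [0,0,-0.5],
    [0,0,-0.5],
    [0,0,0]
  ],
  "spin": [0,0,0,0,0]
}}

```text
time: 25.1
tool_pos: [0.6493, -0.2828, 0.1922]
tool_rot: [3.141, 0.0, 2.939]
contact_force: [-0.2, -0.5, -0.4]
opening: 0.0577
grip_force: 12.0
```

Request:
{"fn": "arm_command", "kwargs": {
  "xyz": [
    [0,0,-0.5],
    [0,0,-0.5],
    [0,0,-0.5],
    [0,0,0]
  ],
  "spin": [0,0,0,0]
}}

```text
time: 25.5
tool_pos: [0.6494, -0.2828, 0.1907]
tool_rot: [3.142, 0.0, 2.939]
contact_force: [0.2, 0.1, -0.4]
opening: 0.0576
grip_force: 12.0
```

Request:
{"fn": "arm_command", "kwargs": {
  "xyz": [
    [0,0,-0.5],
    [0,0,-0.5],
    [0,0,0]
  ],
  "spin": [0,0,0]
}}

```text
time: 25.8
tool_pos: [0.6493, -0.2828, 0.1907]
tool_rot: [-3.141, 0.0, 2.939]
contact_force: [-2.3, 1.5, 5.0]
opening: 0.0573
grip_force: 12.0
```

Request:
{"fn": "arm_command", "kwargs": {
  "xyz": [
    [0,0,0],
    [0,0,0],
    [0,0,0],
    [0,0,0],
    [0,0,2],
    [0,0,10],
    [0,0,20],
    [0,0,30],
    [0,0,30],
    [0,0,25],
    [0,0,13],
    [0,0,0]
  ],
  "spin": [0,0,0,0,0,0,0,0,0,0,0,0],
  "jaw": 0.83
}}

```text
time: 27.0
tool_pos: [0.6496, -0.283, 0.3226]
tool_rot: [-3.14, 0.005, 2.939]
contact_force: [0.2, 0.1, 0.8]
opening: 0.0841
grip_force: 0.0
```

```bash
python3 - <<'E'
from look import *; import numpy as np
from meas import *
d=shot("f");pc=(.63,.26)
for nm,p,r,a,b,f in (("block",pc,.08,.034,.046,rect),("tin",(.65,-.282),.04,.03,.042,circ),("weight",(.64,0),.03,.09,.12,circ),("jar",(.415,.182),.03,.04,.052,circ)):
    for n,Q in band(d,p,r,a,b).items():
        if len(Q)>8: print(nm,n,len(Q),f(Q),(Q.mean(0)*1000).round(1))
# hotplate: side yaw via colour top corners; turquoise jars
for n in d:
    h=cv2.cvtColor(d[n]["img"],cv2.COLOR_RGB2HSV);m=cv2.inRange(h,(80,120,60),(100,255,255));l=cv2.connectedComponentsWithStats(m)
    print(n,[(plane(d[n],*c,.03)*1000).round(0)[:2] for s,c in zip(l[2][1:],l[3][1:]) if s[4]>40])
h=cv2.cvtColor(d["side"]["img"],cv2.COLOR_RGB2HSV)
m=cv2.inRange(h,(0,0,215),(180,60,255));u,v=proj(d["side"],(.424,-.224,.075)).astype(int);k=m*0;cv2.circle(k,(u,v),34,255,-1)
l=cv2.connectedComponentsWithStats(m&k);i=1+np.argmax(l[2][1:,4]);c=cv2.findContours((l[1]==i).astype(np.uint8),0,1)[0][0][:,0]
print("hot side",rect(np.array([plane(d["side"],*p,.075) for p in c])))
E
```

```text
block top 639 [630.6 280.2 103.5 115.4  80.9] [629.3 261.   40.9]
block side 827 [627.8 280.5 107.4 120.2  81.5] [626.  263.3  40.5]
tin side 144 [ 646.9 -282.8   30.6] [ 646.8 -280.1   36.4]
weight top 40 [6.393e+02 4.000e-01 1.160e+01] [6.389e+02 6.000e-01 1.009e+02]
weight side 40 [639.6   0.7  12.4] [636.6   1.4 100. ]
jar top 149 [417.2 183.1  21.8] [416.1 182.9  46.7]
jar side 198 [417.2 182.2  23.7] [415.2 183.7  46.4]
side [array([624., 154.]), array([582., 362.])]
top [array([628., 148.]), array([587., 358.])]
hot side [ 424.1 -224.5  125.1  125.3    2.4]
```

View pics/f_side.png

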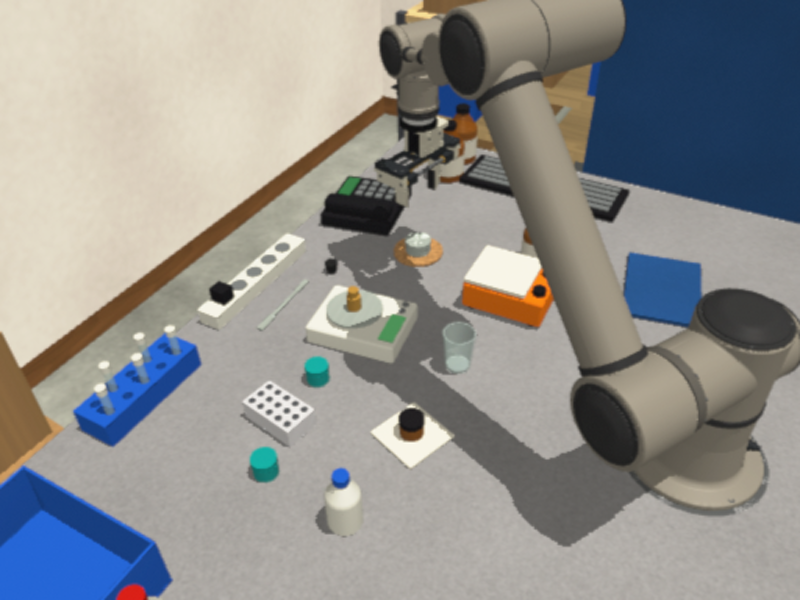

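The tin sits on the mat at (418,243). The block is now bare at about (629.5, 260.5), yaw -9°. I'm going over it at the present height.

Request:
{"fn": "arm_command", "kwargs": {
  "xyz": [
    [0,10,0],
    [0,20,0],
    [-1,30,0],
    [-1,35,0],
    [-1,35,0],
    [-1,35,0],
    [-1,35,0],
    [-1,35,0],
    [-1,35,0],
    [-2,35,0],
    [-2,35,0],
    [-2,35,0],
    [-2,35,0],
    [-2,35,0],
    [-1,30,0],
    [-1,25,0],
    [-1,20,0],
    [0,12,0],
    [0,6.5,0],
    [0,0,0]
  ],
  "spin": [0,0,0.5,0.5,0.5,0.5,0.6,0,0,0,0,0,0,0,0,0,0,0,0,0],
  "jaw": 0.74
}}

```text
time: 29.1
tool_pos: [0.6292, 0.2561, 0.3195]
tool_rot: [-3.141, -0.0, 2.985]
contact_force: [-0.7, -0.4, 0.4]
opening: 0.0798
grip_force: 0.0
```

Request:
{"fn": "arm_command", "kwargs": {
  "xyz": [
    [0.2,4.5,0],
    [0,0,-10],
    [0,0,-20],
    [0,0,-25],
    [0,0,-25],
    [0,0,-20],
    [0,0,-14],
    [0,0,-10],
    [0,0,-6],
    [0,0,-4],
    [0,0,-2],
    [0,0,0],
    [0,0,0]
  ],
  "spin": [0,0,0,0,0,0,0,0,0,0,0,0,0]
}}

```text
time: 30.4
tool_pos: [0.6297, 0.2603, 0.1844]
tool_rot: [3.141, 0.001, 2.985]
contact_force: [-0.3, -0.3, 0.1]
opening: 0.08
grip_force: 0.0
```

Request:
{"fn": "arm_command", "kwargs": {
  "xyz": [
    [0,0,0],
    [0,0,0],
    [0,0,0],
    [0,0,0],
    [0,0,0],
    [0,0,0],
    [0,0,0],
    [0,0,0]
  ],
  "spin": [0,0,0,0,0,0,0,0],
  "jaw": -1,
  "squeeze": 40
}}

```text
time: 31.2
tool_pos: [0.6296, 0.2602, 0.184]
tool_rot: [3.141, 0.0, 2.985]
contact_force: [-0.8, 0.3, 3.9]
opening: 0.0637
grip_force: 40.0
```

Request:
{"fn": "arm_command", "kwargs": {
  "xyz": [
    [0,0,2],
    [0,0,5],
    [0,0,10],
    [0,0,15],
    [0,0,20],
    [0,0,25],
    [0,0,25],
    [0,0,22],
    [0,0,15],
    [0,0,8],
    [-2,-5,4],
    [-5,-12,0],
    [-8,-20,0],
    [-11,-25,0],
    [-12,-28,0],
    [-12,-28,0],
    [-12,-28,0],
    [-12,-28,0],
    [-12,-28,0],
    [-12,-28,0]
  ],
  "spin": [0,0,0,0,0,0,0,0,0,0,0,0,0,0,0,0,0,0,0,0]
}}

```text
time: 33.2
tool_pos: [0.5304, 0.0289, 0.3343]
tool_rot: [-3.141, -0.001, 2.985]
contact_force: [0.3, -0.6, -5.3]
opening: 0.0641
grip_force: 40.0
```

Request:
{"fn": "arm_command", "kwargs": {
  "xyz": [
    [-12,-28,0],
    [-12,-28,0],
    [-12,-28,0],
    [-12,-28,0],
    [-12,-28,0],
    [-12,-28,0],
    [-10,-25,0],
    [-8,-20,0],
    [-6,-15,0],
    [-4,-10,0],
    [-2,-5,0],
    [0,0,0],
    [0,0,0]
  ],
  "spin": [1,1.3,1.5,1.5,1.5,1.5,1.5,1,0.5,0,0,0,0]
}}

```text
time: 34.5
tool_pos: [0.4296, -0.2123, 0.3347]
tool_rot: [3.141, -0.0, -3.101]
contact_force: [0.2, -0.1, -4.7]
opening: 0.0636
grip_force: 40.0
```

Request:
{"fn": "arm_command", "kwargs": {
  "xyz": [
    [-2,-5,0],
    [-2.5,-5,0],
    [-1,-2,0],
    [0,0,0],
    [0,0,-8],
    [0,0,-15],
    [0,0,-15],
    [0,0,-12],
    [0,0,-8],
    [0,0,-6],
    [0,0,-4],
    [0,0,-1.5],
    [0,0,0],
    [0,0,0]
  ],
  "spin": [0,0,0,0,0,0,0,0,0,0,0,0,0,0]
}}

```text
time: 35.9
tool_pos: [0.4242, -0.2249, 0.2656]
tool_rot: [-3.141, 0.001, -3.101]
contact_force: [0.2, 0.2, -4.7]
opening: 0.0638
grip_force: 40.0
```

```bash
python3 - <<'E'
from look import *; import numpy as np
d=shot("g");a=d["side"]["img"][130:230,260:380]
cv2.imwrite("pics/g.png",cv2.resize(a,(720,600),interpolation=cv2.INTER_CUBIC)[:,:,::-1])
E
```

```text
(no output)
```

View pics/g.png

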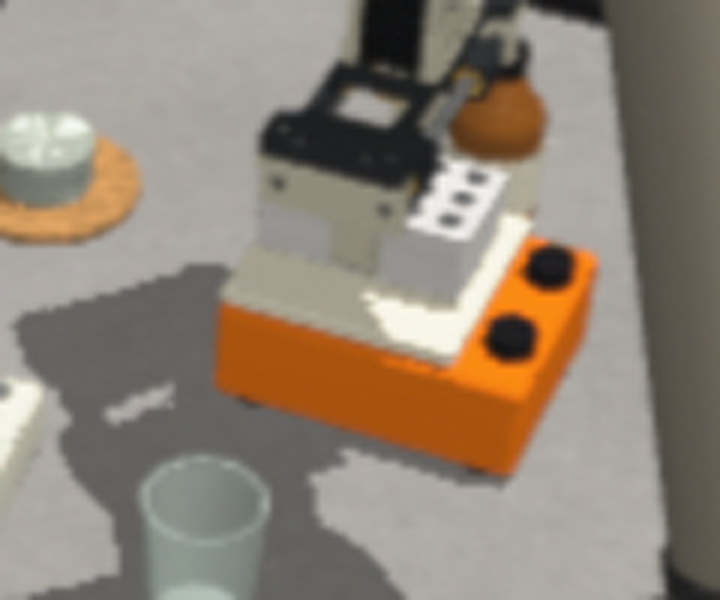

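The block hangs level over the white top, aligned with it, with its near corner at about (450,285). Lowering.

Request:
{"fn": "arm_command", "kwargs": {
  "xyz": [
    [0,0,-2],
    [0,0,-1.5],
    [0,0,-1],
    [0,0,-0.5],
    [0,0,-0.5],
    [0,0,0]
  ],
  "spin": [0,0,0,0,0,0]
}}

```text
time: 36.6
tool_pos: [0.424, -0.2248, 0.2597]
tool_rot: [3.141, -0.0, -3.101]
contact_force: [0.3, 0.5, -4.4]
opening: 0.064
grip_force: 40.0
```

Request:
{"fn": "arm_command", "kwargs": {
  "xyz": [
    [0,0,-0.5],
    [0,0,-0.5],
    [0,0,0]
  ],
  "spin": [0,0,0]
}}

```text
time: 36.9
tool_pos: [0.4241, -0.2248, 0.259]
tool_rot: [-3.141, 0.0, -3.101]
contact_force: [-0.7, 0.6, -1.3]
opening: 0.0637
grip_force: 40.0
```

Request:
{"fn": "arm_command", "kwargs": {
  "xyz": [
    [0,0,-0.4],
    [0,0,0]
  ],
  "spin": [0,0]
}}

```text
time: 37.1
tool_pos: [0.424, -0.2248, 0.259]
tool_rot: [-3.141, 0.0, -3.101]
contact_force: [-1.8, 2.1, 5.4]
opening: 0.0636
grip_force: 40.0
```

Request:
{"fn": "arm_command", "kwargs": {
  "xyz": [
    [0,0,0],
    [0,0,0],
    [0,0,0],
    [0,0,0],
    [0,0,0],
    [0,0,2],
    [0,0,10],
    [0,0,20],
    [0,0,25],
    [0,0,25],
    [0,0,20],
    [0,0,10],
    [0,20,0],
    [0,30,0],
    [0,35,0],
    [0,35,0],
    [0,35,0],
    [0,25,0],
    [0,10,0],
    [0,0,0]
  ],
  "spin": [0,0,0,0,0,0,0,0,0,0,0,0,0,0,0,0,0,0,0,0],
  "jaw": 0.74
}}

```text
time: 39.1
tool_pos: [0.424, -0.0341, 0.3704]
tool_rot: [3.142, -0.0, -3.099]
contact_force: [0.3, -0.5, 1.2]
opening: 0.0799
grip_force: 0.0
```

```bash
python3 - <<'E'
from look import *; import numpy as np
from meas import *
d=shot("h")
for nm,p,r,a,b,f in (("block",(.424,-.224),.08,.108,.122,rect),("tin",(.65,-.282),.04,.03,.042,circ),("weight",(.64,0),.03,.09,.12,circ),("jar",(.415,.182),.03,.04,.052,circ)):
    for n,Q in band(d,p,r,a,b).items():
        if len(Q)>8: print(nm,n,len(Q),f(Q),(Q.mean(0)*1000).round(1))
E
```

```text
block top 798 [ 425.  -223.1  110.4   64.9    1.7] [ 424.5 -222.7  115.9]
block side 455 [ 419.5 -223.7  103.5   70.6    2.8] [ 414.6 -221.6  114.9]
tin top 228 [ 650.3 -281.4   29.6] [ 649.7 -281.9   37.2]
tin side 136 [ 647.8 -281.1   30.8] [ 648.8 -279.4   36.7]
weight top 40 [ 6.376e+02 -6.000e-01  1.200e+01] [6.384e+02 3.000e-01 1.007e+02]
weight side 42 [ 6.369e+02 -4.000e-01  1.110e+01] [636.7   1.2  99.3]
jar top 143 [417.3 183.1  22. ] [417.  182.5  46.8]
jar side 203 [415.9 181.2  23.6] [414.9 184.3  46.3]
```

View pics/h_top.png

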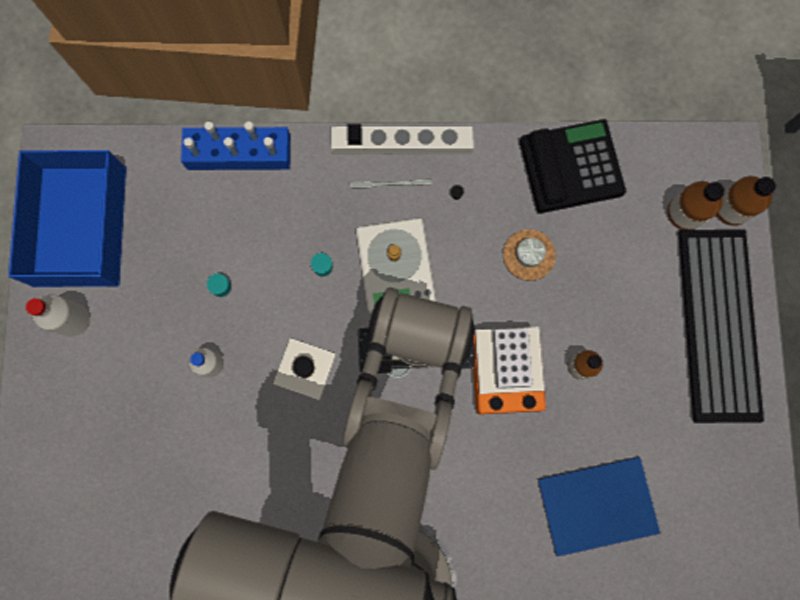

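View pics/h_side.png

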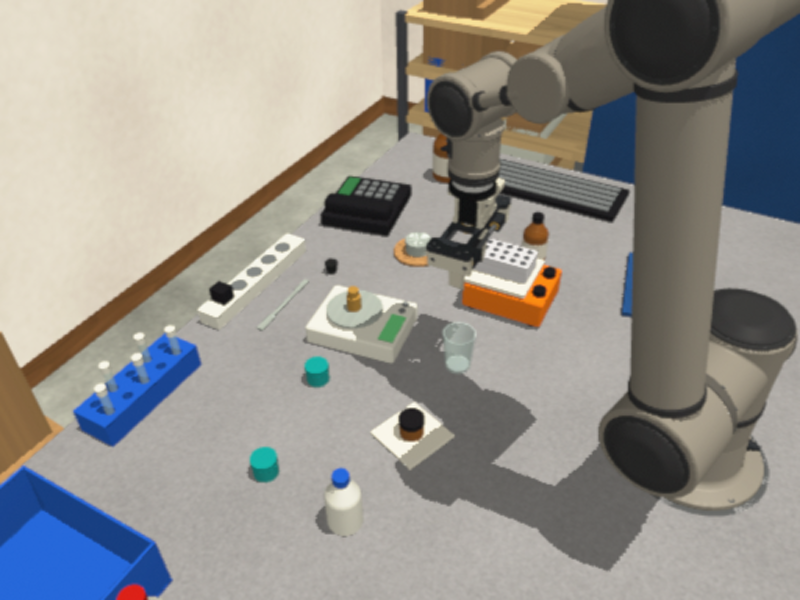

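The weight (395,252), jar (303,365), tin (530,251) and block (513,358) in the top view all stand centred on their places. The beaker and bottle have not moved, and the gripper is clear.

```bash
python3 -c "
from cell import *
print(hand_in())"
```

```text
the job is handed in; nothing more can be done
None
```

The job is handed in: the weight is on the pan, the jar on the tile, the tin on the mat and the block on the hotplate, each upright and within about 3 mm of centre by camera, in the order asked, with the beaker and white bottle left standing, at about 39 s.

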